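# Open the bench reader's sample lid

## Task

The measurement is finished: open the bench reader so that the vial inside can be collected. Press the black release tab at its front so that the sprung lid lifts, then push the lid with the fingers all the way back until it stays fully open, and let the tab come back up. Use only light pushes and grasp or lift nothing: the vial stays in its well and the things standing round the reader stay where they are.

Things in the scene. Friction and masses are not known exactly. Their poses are not given: they have to be found in the camera images.
- reader: White bench instrument fixed to the worktop, 200 (x) x 180 (y) x 88 mm. Origin: centre of underside; x to its back, y to its left, z up. Front 54 mm: a step 50 mm high. Right part (y -90 to -30 mm): display and keys. Left part: the grey lid (centre line y +30 mm), closed at the start, over a well with a vial. In front of the lid, above the step: the black release tab.
- tab (a joint): Release tab, rad: 0 up, 0.36 fully pressed, springs back. Black rocker, axis along reader y at x -62, z 66 mm. Its flat pad (44 mm in y, 38 in x) is pressed straight down: 1 to 2 N to start, 3 to 5 N to free the lid at about 0.15 rad (press point 4 mm down), 5 to 8 N to its end (9.5 mm down). A 22 mm wide hook behind the pad (top at z 103 mm) holds the lid's front edge and swings forward off it.
- tab_pad (a point): Press point: middle of the tab pad's top face, at reader x -89, y 30, z 75 mm when up; moves with the tab.
- lid (a joint): Lid angle, rad: 0 closed (level), grows up and back, 1.57 upright, 1.95 open on its stop. Grey plate 110 (y) x 118 (x) x 8 mm, 0.12 kg, hinged at its back. Once freed, a spring pin lifts it in 0.5 s to about 0.61 and props it; from there only its weight (under 1 N at the edge) and damping resist. Let go before upright it sinks to 0.61; past upright it falls to its stop and stays.
- lid_hinge (a point): Middle of the lid's hinge axis (the axis lies along the reader's y): reader x 68, y 30, z 92 mm. Does not move.
- lid_edge (a point): Middle of the lid's free front edge, 122 mm from the hinge axis; reader x -54, y 30, z 92 mm when closed; moves with the lid. About 70 mm higher when the lid has sprung up; the space in front of and below the edge is then free above z 103 mm.
- vial: Glass vial with a ribbed cap, 23 mm in diameter, 62 mm tall, loose in the well under the lid; origin at the centre of its underside, 16 mm above the worktop. Its top is 10 mm below the reader's top. Not to be taken out.
- sample_tin: Bystander: round white sample tin, 64 mm in diameter, 40 mm high, loose; origin centre of its underside.
- small_bottle: Bystander: small dark bottle with black cap, 41 mm in diameter, 68 mm high, loose; origin centre of its underside.
- bulb: Bystander: teal rubber pipette bulb, standing, 38 mm in diameter, 62 mm high, loose; origin centre of its underside.

How it is judged:
By the outcome, as a careful person would: the job done as asked, in the order asked, and still so for the second after the job is handed in, with the robot touching nothing.
It also fails if it takes over 38 s, if anything falls off the work surface, if the arm or the gripper's body presses on something with over 40 N, if the wrist force passes 120 N, or if a joint passes its speed limit or range.

## Robot

A 6-joint arm with a two-finger parallel gripper is mounted at the origin on a cart in front of the work surface, level with it; the furniture and walls round the work are solid. World frame = base frame: x ahead of the robot, y to its left, z up, the work surface at z = 0. Lengths are in m, angles in rad, forces in N, time in s.
With the tool pointing down it reaches from about 0.35 to 0.775 m from the base axis. Payload 5.5 kg.
Tool frame: the origin (TCP) lies midway between the tips of the shut fingers; the grasp point (between the pads) lies 19 mm behind it; z points along the fingers, y is the direction in which the jaws open and shut (so a half turn about z gives the same grasp; the last joint's range is limited). The gripper opens to 85 mm and grips with 20 to 120 N. Pads are 22 mm wide; open, the fingers measure 114 mm over their backs; the gripper's body (76 mm by 85 mm) begins 54 mm behind the grasp point. The pads swing forward as they close: fully open they stand 13 mm farther back than shut.
Start: joints at [-1.385, 0.313, 0.046, 1.304, 0, 1.431], TCP at [0.184, -0.545, 0.231] pointing down, gripper open.
Joint ranges: [-2.76, 2.76], [-0.86, 1.69], [-1.03, 1.26], [-2.2, 2.34], [-1.47, 1.5], [-3.14, 3.14]. Speed limits (rad/s): [2.57, 2.57, 3.14, 3.14, 3.14, 3.14].

## Interface

Orientations are given as a unit quaternion [w, x, y, z].
In Python, from workcell import env gives the robot as it stands.
- The arm moves only by the shell command python3 -m creep 'ROWS' [OPENING] [FORCE]. ROWS is JSON, a list of rows, each a list of 6 numbers: the shift along the tool's x, y, z in m, then the turn, a rotation vector about the tool's x, y, z in degrees. A call has exactly 8 rows; each row is the pose to reach, as a shift and turn from the pose commanded when the call began, along the tool's axes at that moment; what a row does not reach only later rows make up. A row lasts 1/10 s, in which the tool goes at most 50 mm and 8.59 degrees, less where a joint would pass 70% of its speed; a pose out of reach is approached as far as the arm can. A call with a gripper value outside its range is refused whole. OPENING is the finger opening in m, from 0 to 0.0854, set as the call begins (- or left out, the last holds). The fingers move at their own pace and stop on an object; FORCE is the grip in N (left out, the last holds). Time passes only in rows, so rows that repeat a pose let the fingers close, or fill a call up. It gives the time, the measured TCP pose, the force and the opening at its end, in the units of the state.
- env.get_state(): the state, without advancing time (a new reading comes with each control period).
- env.read_camera(name): name is "scene" or "top"; returns (picture, depth): 480x640x3 uint8, blue, green, red; 480x640 float32, m along the optical axis (not along the pixel's ray), 0 where there is no reading.
- env.camera_params(name): a dict with "fx", "fy", "cx", "cy" (pixels), "position" and "orientation" of the camera in the world. Camera axes: x right, y up, looking along -z (the intrinsics and any distortion apply to the point x, -y, -z); pixel columns grow to the right and rows downward; lengths in m; the calibration is good to about 2 mm. A picture is of the moment at which its call begins. camera_params takes no time and is no camera call.
- env.hand_in(): hands the job in, once; it reports no verdict.
The state is a dict: "clock": time; "joint_pos": joint angles; "qvel": joint speeds; "tau": joint torques, N m; "tcp_pos": TCP position; "orientation": TCP orientation; "wrist_force": force on the tool from outside, world axes, zero at the start; "ft_torque": the same for the moment, N m; "finger_gap": finger opening in m.
Only numpy, scipy, OpenCV 4.12 (cv2) and the standard library are available. Lean on these libraries where they do the work, as an engineer would, in place of code of your own. Each camera call takes 0.05 s, during which the arm holds its last target. There are 200 camera calls.

## Working session

There is one attempt and no reset: what is moved stays moved. The work goes in short steps, Python scripts to look and compute and a shell command to move; the robot and the scene stay as the last step left them, time stands still between calls to the robot, and variables do not carry over. Pictures are saved under pics/ and viewed, about 8 in all and at most 12, crops included, and the job is handed in when it is done.

```bash
ls; mkdir -p pics; python3 - <<'E'
from workcell import env
import cv2,numpy as np
print(env.get_state())
for n in("scene","top"):
    p,d=env.read_camera(n); cv2.imwrite(f"pics/{n}0.png",p); np.save(f"pics/{n}0.npy",d); print(n,env.camera_params(n),(d>0).mean())
E
```

```text
pics
{'clock': 0.0, 'joint_pos': array([-1.38461418e+00,  3.13987491e-01,  4.49728646e-02,  1.30361363e+00,
       -2.51873317e-05,  1.43117990e+00]), 'qvel': array([-0.00076361,  0.00061667, -0.00027329, -0.00083356, -0.00140175,
       -0.00021004]), 'tau': array([-1.29904602e-04, -4.80623960e+01,  2.98534960e+01,  1.91883993e-02,
       -1.98629523e-04,  5.29044840e-06]), 'tcp_pos': array([ 0.18391494, -0.5442439 ,  0.23041373]), 'orientation': array([-9.15421655e-04,  9.86760809e-01,  1.62179734e-01, -3.39145615e-05]), 'wrist_force': array([-0.21112782,  0.22692719, -0.3767467 ]), 'ft_torque': array([ 0.00872062, -0.00315931, -0.001621  ]), 'finger_gap': 0.08515101627247305}
scene {'fx': 449.29938361788106, 'fy': 449.29938361788106, 'cx': 319.09988319696134, 'cy': 235.83582860830998, 'position': array([0.23080571, 0.70560148, 0.49595375]), 'orientation': array([-0.18869058, -0.12144514,  0.49846997,  0.83736171])} 0.9942610677083333
top {'fx': 566.5052384488118, 'fy': 566.5052384488118, 'cx': 321.1051521690381, 'cy': 253.00131113894636, 'position': array([0.40250114, 0.02140573, 1.09708877]), 'orientation': array([-0.69812981, -0.0713819 ,  0.07053282,  0.70890374])} 0.99630859375
```

View pics/scene0.png

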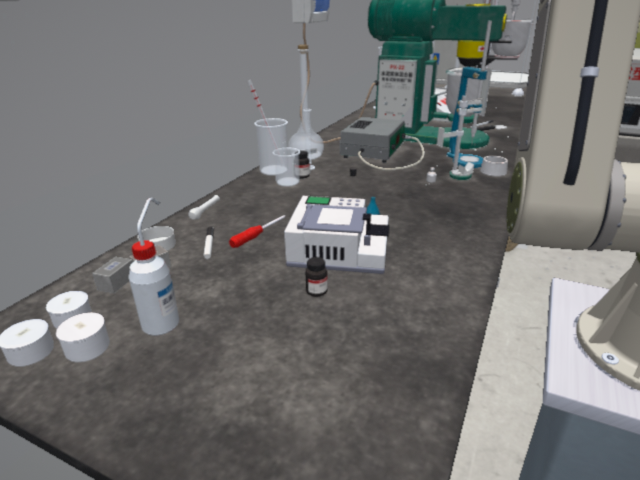

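View pics/top0.png

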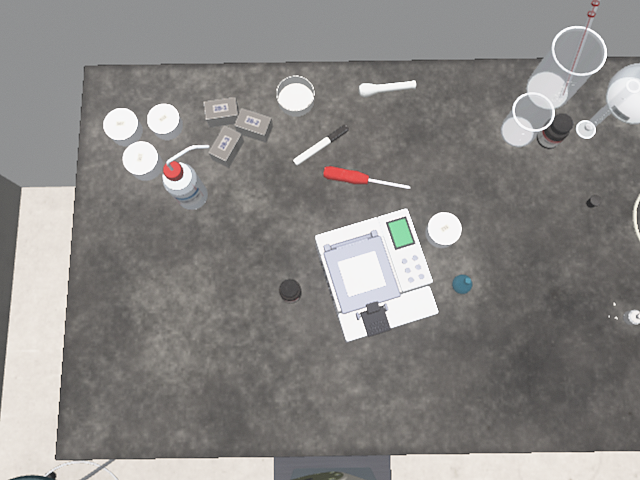

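The top view shows the reader at about (377,275) px, with its front step and black tab at (375,320) facing the robot. The bottle is at (290,291), the bulb at (463,284) and the tin at (445,229). Next I'll measure the reader's pose.

```bash
cat > h.py <<'E'
import numpy as np,cv2
from scipy.spatial.transform import Rotation as R
from workcell import env
def rot(q): return R.from_quat(np.r_[q[1:],q[0]])
def cloud(d,c):
    v,u=np.mgrid[0:480,0:640]
    P=np.stack([(u-c['cx'])/c['fx']*d,-(v-c['cy'])/c['fy']*d,-d],-1)
    return rot(c['orientation']).apply(P.reshape(-1,3)).reshape(480,640,3)+c['position']
def ray(u,v,z,c):
    r=rot(c['orientation']).apply([(u-c['cx'])/c['fx'],-(v-c['cy'])/c['fy'],-1.])
    return c['position']+r*(z-c['position'][2])/r[2]
E
python3 - <<'E'
from h import *
for n in("top","scene"):
    c=env.camera_params(n); W=cloud(np.load(f"pics/{n}0.npy"),c); p=cv2.imread(f"pics/{n}0.png")
    w=W.reshape(-1,3); col=p.reshape(-1,3).astype(int)
    print(n,"table z",np.median(w[(abs(w[:,0]-.35)<.05)&(abs(w[:,1]-.25)<.1)][:,2]))
    near=(abs(w[:,0]-.36)<.17)&(abs(w[:,1]+.07)<.17)
    m=near&(w[:,2]>.035)&(w[:,2]<.12)
    # largest component in the image
    k,l,s,_=cv2.connectedComponentsWithStats(m.reshape(480,640).astype(np.uint8)); i=1+s[1:,4].argmax()
    m=(l==i).ravel(); print(s[i])
    print("rect all",cv2.minAreaRect((w[m][:,:2]*1000).astype(np.float32)))
    for a,b in((.04,.056),(.082,.094),(.0945,.11)):
        q=w[m&(w[:,2]>a)&(w[:,2]<b)]; print(a,len(q),np.median(q[:,2]) if len(q) else '',cv2.minAreaRect((q[:,:2]*1000).astype(np.float32)) if len(q)>5 else '')
    dk=m&(col.max(1)<70)&(w[:,0]<.36); q=w[dk]; print("tab",len(q),q.mean(0),np.percentile(q[:,2],[5,50,95]),cv2.minAreaRect((q[:,:2]*1000).astype(np.float32)))
p=cv2.imread("pics/top0.png")[200:350,270:490]; cv2.imwrite("pics/crop.png",cv2.resize(p,None,fx=3.6,fy=3.6,interpolation=cv2.INTER_CUBIC))
E
```

```text
top table z 2.562638991210342e-05
[ 333  294  106   48 3335]
rect all ((505.6741638183594, -98.4123764038086), (82.0150375366211, 186.2469482421875), 10.482278823852539)
0.04 1796 0.05003910294907288 ((513.6959228515625, -97.49948120117188), (82.26139831542969, 180.08416748046875), 16.223426818847656)
0.082 100 0.09084744011519785 ((512.558837890625, -56.71614456176758), (111.88074493408203, 33.40420150756836), 89.84879302978516)
0.0945 738 0.09770302051132529 ((513.06396484375, -62.721309661865234), (33.785911560058594, 110.25171661376953), 0.04368338733911514)<stdin>:14: RuntimeWarning: Mean of empty slice.
  ret = um.true_divide(
Traceback (most recent call last):
IndexError: index -1 is out of bounds for axis 0 with size 0
```

The reader is farther out than my search window, so I'll recentre it.

```bash
python3 - <<'E'
from h import *
for n in("top","scene"):
    c=env.camera_params(n); W=cloud(np.load(f"pics/{n}0.npy"),c); p=cv2.imread(f"pics/{n}0.png")
    w=W.reshape(-1,3); col=p.reshape(-1,3).astype(int)
    near=(abs(w[:,0]-.55)<.19)&(abs(w[:,1]+.08)<.19)
    m=near&(w[:,2]>.035)&(w[:,2]<.12)
    k,l,s,_=cv2.connectedComponentsWithStats(m.reshape(480,640).astype(np.uint8)); i=1+s[1:,4].argmax()
    m=(l==i).ravel(); print(n,s[i])
    print("rect all",cv2.minAreaRect((w[m][:,:2]*1000).astype(np.float32)))
    for a,b in((.046,.054),(.084,.0925),(.0945,.11)):
        q=w[m&(w[:,2]>a)&(w[:,2]<b)]; print(a,len(q),np.median(q[:,2]),cv2.minAreaRect((q[:,:2]*1000).astype(np.float32)))
    dk=m&(col.max(1)<80)&(w[:,2]>.06)&(w[:,0]<.55)&(w[:,2]<.085); q=w[dk]; print("tab",len(q),q.mean(0),np.percentile(q[:,2],[5,50,95]),cv2.minAreaRect((q[:,:2]*1000).astype(np.float32)))
    o=near&(w[:,2]>.03)&~m
    k,l,s,ce=cv2.connectedComponentsWithStats(o.reshape(480,640).astype(np.uint8))
    for i in range(1,k):
        if s[i,4]>30: q=w[(l==i).ravel()]; print("obj",ce[i],np.round(np.median(q,0),3),q[:,2].max())
p=cv2.imread("pics/top0.png")[200:350,270:490]; cv2.imwrite("pics/crop.png",cv2.resize(p,None,fx=3.6,fy=3.6,interpolation=cv2.INTER_CUBIC))
E
```

```text
top [  315   209   124   133 10915]
rect all ((568.525634765625, -81.66978454589844), (204.1276092529297, 180.70616149902344), 16.320587158203125)
0.046 1938 0.050021976493444864 ((565.33203125, -82.4000473022461), (189.85829162597656, 180.22793579101562), 16.223426818847656)
0.084 3595 0.08832772437144865 ((586.6929321289062, -76.6995620727539), (165.9203643798828, 180.00820922851562), 16.43911361694336)
0.0945 4019 0.0974576193047918 ((574.2083740234375, -77.2671890258789), (141.6292266845703, 164.86183166503906), 16.335369110107422)
tab 12 [ 0.49025121 -0.05724815  0.07382466] [0.06891914 0.07367803 0.08093499] ((495.42864990234375, -62.21297073364258), (26.19668960571289, 55.59561538696289), 57.90028381347656)
obj [444.4516496  228.85210466] [ 0.661 -0.216  0.04 ] 1.0970887688688962
obj [463.80099502 283.22885572] [ 0.554 -0.245  0.04 ] 0.06615865512656116
obj [289.96491228 290.54135338] [0.544 0.079 0.067] 1.0970887688688962
scene [ 285  196  105   88 6135]
rect all ((567.1097412109375, -69.67031860351562), (205.5623779296875, 346.1722412109375), 18.215694427490234)
0.046 1082 0.050723842562090476 ((525.9579467773438, -64.35581970214844), (338.0523681640625, 166.82431030273438), 73.88543701171875)
0.084 1158 0.08919615672844372 ((585.6262817382812, -73.31231689453125), (165.48159790039062, 180.7854461669922), 15.431497573852539)
0.0945 1576 0.09808281533752813 ((566.1807861328125, -47.85192108154297), (141.96177673339844, 111.88155364990234), 15.689642906188965)
tab 356 [ 0.50334052 -0.00798412  0.07264526] [0.06258168 0.07502216 0.07775474] ((502.1488037109375, 3.399200439453125), (211.2188720703125, 48.75682830810547), 72.650146484375)
obj [298.40740741 255.55555556] [0.615 0.026 0.033] 0.03489263518153757
obj [353.67479675 259.77235772] [ 0.506 -0.006  0.033] 0.03497914617441589
obj [316.61818182 282.36363636] [0.538 0.099 0.032] 0.03498135927650997
```

View pics/crop.png

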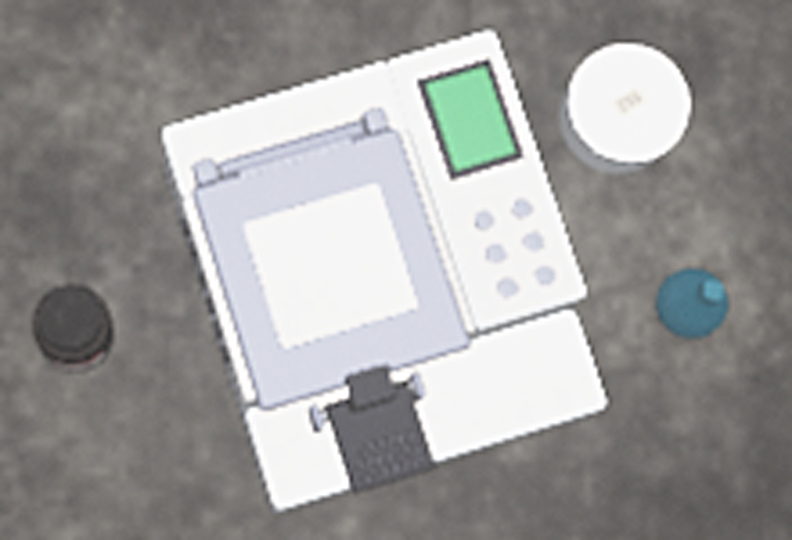

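The crop shows the lid closed, the tab pad around crop (385,445), the hook at (370,385), and clear space in front. The reader's edges agree on origin ≈ (0.570, -0.081) and yaw ≈ 16.3°. I'll check that against the tab, then work out the approach.

```bash
cat >> h.py <<'E'
O=np.array([.5702,-.0812,0]); YAW=np.radians(16.33); RR=R.from_euler('z',YAW)
def toW(p): return O+RR.apply(np.array(p)/1000)
def toR(p): return RR.inv().apply(np.asarray(p)-O)*1000
def tool(t): # tool x = reader x, tilted t deg so that the fingers point to the reader's back
    return RR*R.from_euler('x',180,degrees=True)*R.from_euler('y',t,degrees=True)
def go(p,t,s=None):
    s=s or env.get_state(); q=rot(s['orientation'])
    return np.round(q.inv().apply(toW(p)-s['tcp_pos']),4), np.round((q.inv()*tool(t)).as_rotvec(degrees=True),2)
def show(s=None):
    s=s or env.get_state(); q=rot(s['orientation'])
    print('t',round(s['clock'],2),'tcp reader mm',toR(s['tcp_pos']).round(1),'rotvec err to tool(0)',(tool(0).inv()*q).as_rotvec(degrees=True).round(2),'F reader',RR.inv().apply(s['wrist_force']).round(2),'gap',round(s['finger_gap'],4),'q',s['joint_pos'].round(2))
E
python3 - <<'E'
from h import *
c=env.camera_params("top"); p=cv2.imread("pics/top0.png")
m=(p.max(2)<90).astype(np.uint8); roi=np.zeros_like(m); roi[295:340,355:395]=1; m&=roi
k,l,s,ce=cv2.connectedComponentsWithStats(m); i=1+s[1:,4].argmax(); v,u=np.where(l==i); print(s[i])
P=np.array([toR(ray(a,b,.075,c)) for a,b in zip(u,v)])
print("dark in reader frame x",P[:,0].min(),P[:,0].max(),"pad part y",np.percentile(P[P[:,0]<-80][:,1],[1,50,99]))
c2=env.camera_params("scene")
p2=cv2.imread("pics/scene0.png"); W=cloud(np.load("pics/scene0.npy"),c2)
m=(p2.max(2)<70)&(W[...,2]>.066)&(W[...,2]<.12); Q=(W[m]-O)@RR.as_matrix()*1000; Q=Q[(abs(Q[:,0]+80)<40)&(abs(Q[:,1]-30)<40)]
print("scene tab",Q.min(0),Q.max(0),np.median(Q,0),len(Q))
show()
for a in(([-90,30,140],15),([-90,30,110],15)): print(a,go(*a))
E
```

```text
[366 310  12   4  17]Traceback (most recent call last):
  File "<stdin>", line 6, in <module>
    return _quantile_unchecked(
        a, q, axis, out, overwrite_input, method, keepdims, weights)
    return _ureduce(a,
                    func=_quantile_ureduce_func,
    ...<5 lines>...
                    overwrite_input=overwrite_input,
                    method=method)
    r = func(a, **kwargs)
    result = _quantile(arr,
                       quantiles=q,
    ...<2 lines>...
                       out=out,
                       weights=wgt)
    slices_having_nans = np.isnan(arr[-1, ...])
                                  ~~~^^^^^^^^^
IndexError: index -1 is out of bounds for axis 0 with size 0
```

```bash
python3 - <<'E'
from h import *
c=env.camera_params("top"); p=cv2.imread("pics/top0.png")
m=(p.max(2)<130).astype(np.uint8)
v,u=np.where(m); P=np.array([toR(ray(a,b,.075,c)) for a,b in zip(u,v)])
k=(P[:,0]>-107)&(P[:,0]<-75)&(abs(P[:,1]-30)<50); P=P[k]
print("pad y",np.percentile(P[:,1],[1,50,99]),"x",P[:,0].min(),P[:,0].max(),k.sum())
c2=env.camera_params("scene")
p2=cv2.imread("pics/scene0.png"); W=cloud(np.load("pics/scene0.npy"),c2)
m=(p2.max(2)<90)&(W[...,2]>.066)&(W[...,2]<.12); Q=((W[m]-O)@RR.as_matrix())*1000; Q=Q[(abs(Q[:,0]+80)<40)&(abs(Q[:,1]-30)<40)]
print("scene tab",Q.min(0),Q.max(0),np.median(Q,0),len(Q))
show()
for a in(([-90,30,140],15),([-90,30,110],15)): print(a,go(*a))
E
```

```text
pad y [-17.27176751  30.51288794  77.44208632] x -106.99453371929357 -75.09218103072091 543
scene tab [-103.39536814   14.08772488   70.22970866] [-49.60150677  56.43461595 105.22324957] [-75.19676267  41.36742138  76.2412476 ] 297
t 0.1 tcp reader mm [-500.9 -335.8  230.5] rotvec err to tool(0) [ 0.09  0.01 -2.34] F reader [ 0.54  0.57 -0.26] gap 0.0857 q [-1.38  0.31  0.05  1.3  -0.    1.43]
([-90, 30, 140], 15) (array([ 0.4254, -0.3486,  0.0912]), array([-0.4 , 14.99,  2.31]))
([-90, 30, 110], 15) (array([ 0.4254, -0.3486,  0.1212]), array([-0.4 , 14.99,  2.31]))
```

```bash
python3 -m creep '[[0.03,-0.025,0,0,0,0.3],[0.065,-0.053,0.003,0,0,0.6],[0.1,-0.082,0.006,0,0,0.9],[0.135,-0.111,0.01,0,0,1.2],[0.17,-0.14,0.014,0,0,1.5],[0.205,-0.168,0.018,0,0,1.8],[0.24,-0.197,0.022,0,0,2.1],[0.275,-0.225,0.025,0,0,2.3]]' 0 20; python3 - <<'E'
from h import *
show(); print(go([-90,30,125],15))
E
```

```text
clock: 0.9
tcp_pos: [0.3729, -0.2417, 0.2059]
orientation: [-0.0, 0.99, 0.142, -0.0]
wrist_force: [0.8, -0.6, -0.0]
finger_gap: 0.0001
t 0.9 tcp reader mm [-234.5  -98.5  205.9] rotvec err to tool(0) [ 0.03 -0.01 -0.01] F reader [ 0.59 -0.76 -0.02] gap 0.0001 q [-0.76  0.07 -0.32  1.18  0.    2.1 ]
(array([ 0.1445, -0.1285,  0.0809]), array([-0.03, 15.01,  0.  ]))
```

```bash
python3 -m creep '[[0.03,-0.026,0.005,0,2,0],[0.06,-0.053,0.01,0,5,0],[0.09,-0.08,0.018,0,8,0],[0.12,-0.106,0.03,0,11,0],[0.144,-0.128,0.045,0,14,0],[0.1445,-0.1285,0.065,0,15,0],[0.1445,-0.1285,0.081,0,15,0],[0.1445,-0.1285,0.081,0,15,0]]'; python3 - <<'E'
from h import *
show(); print(go([-90,30,82],15),go([-90,30,69],15))
p,d=env.read_camera("scene"); cv2.imwrite("pics/s1.png",cv2.resize(p[130:310,230:470],None,fx=3,fy=3,interpolation=cv2.INTER_CUBIC))
E
```

```text
clock: 1.7
tcp_pos: [0.4727, -0.0782, 0.1228]
orientation: [-0.02, 0.982, 0.141, 0.127]
wrist_force: [-0.5, 0.3, 0.6]
finger_gap: -0.0001
t 1.7 tcp reader mm [-92.7  30.2 122.8] rotvec err to tool(0) [ 0.19 14.77 -0.05] F reader [-0.4   0.44  0.63] gap -0.0001 q [-0.44  0.03 -0.61  0.74  0.17  2.43]
(array([-0.0078,  0.0004,  0.0401]), array([-0.2 ,  0.23,  0.03])) (array([-0.0111,  0.0004,  0.0527]), array([-0.2 ,  0.23,  0.03]))
```

View pics/s1.png

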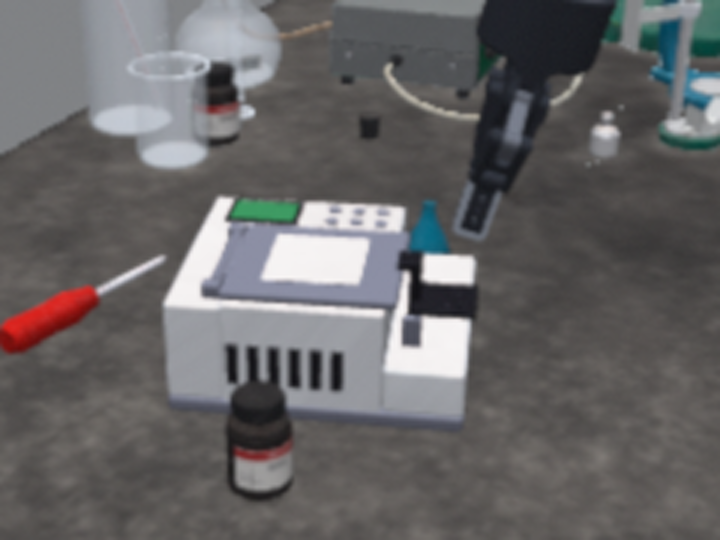

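The fingers (crop (470,210)) hang above and in line with the tab pad (450,300). The lid is closed and nothing is disturbed. Next I descend slowly onto the pad.

```bash
python3 -m creep '[[-0.001,0.0004,0.013,0,0,0],[-0.003,0.0004,0.026,0,0,0],[-0.0055,0.0004,0.0387,0,0,0],[-0.006,0.0004,0.0406,0,0,0],[-0.0065,0.0004,0.0425,0,0,0],[-0.007,0.0004,0.0444,0,0,0],[-0.0075,0.0004,0.0463,0,0,0],[-0.0075,0.0004,0.0463,0,0,0]]'; python3 - <<'E'
from h import *
show()
E
```

```text
clock: 2.55
tcp_pos: [0.4798, -0.0788, 0.0788]
orientation: [-0.018, 0.981, 0.141, 0.129]
wrist_force: [0.3, 0.3, 0.2]
finger_gap: 0.0001
t 2.55 tcp reader mm [-86.1  27.8  78.8] rotvec err to tool(0) [-0.02 15.02 -0.03] F reader [0.33 0.18 0.17] gap 0.0001 q [-0.44  0.09 -0.67  0.61  0.17  2.44]
```

```bash
python3 -m creep '[[-0.001,-0.001,0.001,0,0,0],[-0.0015,-0.002,0.002,0,0,0],[-0.0018,-0.002,0.003,0,0,0],[-0.002,-0.002,0.004,0,0,0],[-0.0023,-0.002,0.005,0,0,0],[-0.0026,-0.002,0.006,0,0,0],[-0.0028,-0.002,0.007,0,0,0],[-0.003,-0.002,0.008,0,0,0]]'; python3 - <<'E'
from h import *
show()
E
```

```text
clock: 3.35
tcp_pos: [0.478, -0.077, 0.0699]
orientation: [-0.019, 0.981, 0.141, 0.129]
wrist_force: [-4.4, -2.6, 3.8]
finger_gap: -0.0004
t 3.35 tcp reader mm [-87.3  29.9  69.9] rotvec err to tool(0) [ 0.   14.96 -0.03] F reader [-4.94 -1.27  3.79] gap -0.0004 q [-0.43  0.1  -0.69  0.58  0.17  2.44]
```

```bash
python3 - <<'E'
from h import *
p,d=env.read_camera("scene"); cv2.imwrite("pics/s2.png",cv2.resize(p[170:280,270:410],None,fx=5,fy=5,interpolation=cv2.INTER_CUBIC))
show()
E
```

```text
t 3.4 tcp reader mm [-87.4  30.   69.8] rotvec err to tool(0) [ 1.000e-02  1.496e+01 -2.000e-02] F reader [-3.03 -1.82  2.94] gap 0.0001 q [-0.43  0.1  -0.69  0.58  0.17  2.44]
```

View pics/s2.png

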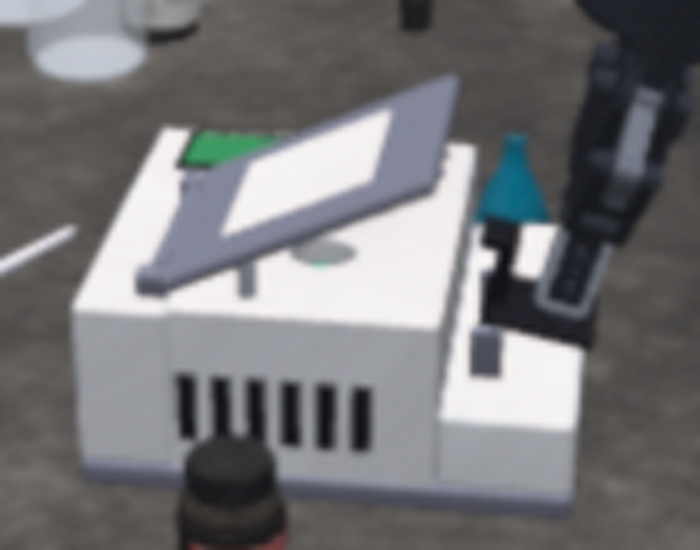

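The picture shows the lid freed and propped at about 0.6 rad, with its edge at crop (450,80), and the tab pressed under the fingers. I'll retreat so the tab rises, and tilt the tool to about 55°.

```bash
python3 -m creep '[[0.001,0,-0.005,0,0,0],[0.002,0,-0.02,0,0,0],[0.002,0,-0.04,0,2,0],[0.002,0,-0.06,0,10,0],[0.002,0,-0.067,0,18,0],[0.002,0,-0.067,0,26,0],[0.002,0,-0.067,0,34,0],[0.002,0,-0.067,0,40,0]]'; python3 - <<'E'
from h import *
show()
t=55;T=np.radians(t)
def corner(r,a,off=6): # TCP so that the far tip corner sits at radius r under the plate (off = axis to underside, mm)
    h=np.array([68,92]); c=h+r*np.array([-np.cos(a),np.sin(a)])-off*np.array([np.sin(a),np.cos(a)])
    return c-11*np.array([np.cos(T),np.sin(T)])
s=env.get_state()
for r,a,o in((95,.61,18),(95,.61,6),(95,.8,4),(95,1.0,4),(95,1.2,4),(95,1.4,4),(95,1.57,4),(95,1.75,4)):
    x,z=corner(r,a,o); print(a,o,round(x),round(z),go([x,30,z],t,s))
E
```

```text
clock: 4.2
tcp_pos: [0.4712, -0.1054, 0.16]
orientation: [-0.075, 0.879, 0.137, 0.45]
wrist_force: [0.2, 0.9, -0.2]
finger_gap: 0.0001
t 4.2 tcp reader mm [-101.8    4.7  160. ] rotvec err to tool(0) [ 1.28 54.27 -1.23] F reader [ 0.45  0.77 -0.17] gap 0.0001 q [-0.92 -0.13 -1.02  0.25  0.87  2.12]
0.61 18 -26 123 (array([ 0.0139, -0.0228,  0.0837]), array([-1.64,  0.73,  0.48]))
0.61 6 -20 132 (array([ 0.0259, -0.0227,  0.0835]), array([-1.64,  0.73,  0.48]))
0.8 4 -7 148 (array([ 0.0459, -0.0226,  0.0842]), array([-1.64,  0.73,  0.48]))
1.0 4 7 161 (array([ 0.0644, -0.0223,  0.0886]), array([-1.64,  0.73,  0.48]))
1.2 4 24 170 (array([ 0.0816, -0.0219,  0.0966]), array([-1.64,  0.73,  0.48]))
1.4 4 42 176 (array([ 0.0969, -0.0214,  0.1078]), array([-1.64,  0.73,  0.48]))
1.57 4 58 178 (array([ 0.1079, -0.021 ,  0.1196]), array([-1.64,  0.73,  0.48]))
1.75 4 75 177 (array([ 0.1172, -0.0205,  0.1339]), array([-1.64,  0.73,  0.48]))
```

```bash
python3 - <<'E'
from h import *
show(); print(go([-40,30,122],42)); print(go([-70,30,130],42))
E
```

```text
t 4.2 tcp reader mm [-101.8    4.7  160. ] rotvec err to tool(0) [ 1.28 54.27 -1.23] F reader [ 0.45  0.77 -0.17] gap 0.0001 q [-0.92 -0.13 -1.02  0.25  0.87  2.12]
(array([ 0.0055, -0.0232,  0.0731]), array([ -1.57, -12.27,   0.66]))
(array([-0.0056, -0.0241,  0.0441]), array([ -1.57, -12.27,   0.66]))
```

```bash
python3 -m creep '[[-0.001,-0.004,0.005,0,-3,0],[-0.002,-0.01,0.012,-0.5,-6,0],[-0.004,-0.016,0.025,-1,-9,0.3],[-0.005,-0.022,0.035,-1.5,-12,0.6],[-0.0056,-0.0241,0.044,-1.5,-12.3,0.6],[-0.0056,-0.0241,0.044,-1.5,-12.3,0.6],[-0.0056,-0.0241,0.044,-1.5,-12.3,0.6],[-0.0056,-0.0241,0.044,-1.5,-12.3,0.6]]'; python3 - <<'E'
from h import *
show(); print(go([-40,30,122],42))
E
```

```text
clock: 5.0
tcp_pos: [0.492, -0.0698, 0.126]
orientation: [-0.054, 0.926, 0.131, 0.35]
wrist_force: [-0.6, -0.6, 0.5]
finger_gap: -0.0001
t 5.0 tcp reader mm [-71.8  33.  126. ] rotvec err to tool(0) [ 0.49 41.46  0.18] F reader [-0.79 -0.41  0.45] gap -0.0001 q [-0.65 -0.11 -0.97  0.24  0.56  2.36]
(array([0.0212, 0.003 , 0.024 ]), array([-0.38,  0.54, -0.34]))
```

```bash
python3 -m creep '[[0.005,0.001,0.006,0,0,0],[0.011,0.002,0.012,0,0,0],[0.016,0.003,0.018,0,0.5,0],[0.0212,0.003,0.024,0,0.5,0],[0.0212,0.003,0.024,-0.4,0.5,-0.3],[0.027,0.003,0.024,-0.4,0.5,-0.3],[0.032,0.003,0.024,-0.4,0.5,-0.3],[0.037,0.003,0.024,-0.4,0.5,-0.3]]'; python3 - <<'E'
from h import *
show(); s=env.get_state(); T=np.radians(42)
for a in(.87,1.0,1.15,1.3,1.45,1.6,1.75):
    c=np.array([68,92])+95*np.array([-np.cos(a),np.sin(a)])-4*np.array([np.sin(a),np.cos(a)])-11*np.array([np.cos(T),np.sin(T)])
    print(a,c.round(),go([c[0],30,c[1]],42,s))
E
```

```text
clock: 5.8
tcp_pos: [0.5353, -0.0602, 0.1329]
orientation: [-0.051, 0.924, 0.133, 0.354]
wrist_force: [-0.2, 0.3, -1.3]
finger_gap: -0.0001
t 5.8 tcp reader mm [-27.6  29.9 132.9] rotvec err to tool(0) [-3.000e-02  4.196e+01  1.000e-02] F reader [-0.11  0.34 -1.31] gap -0.0001 q [-0.55 -0.06 -0.92  0.17  0.52  2.45]
0.87 [ -4. 155.] (array([ 0.0317, -0.0001, -0.0008]), array([0.03, 0.04, 0.  ]))
1.0 [  5. 162.] (array([ 0.0441, -0.0001, -0.0001]), array([0.03, 0.04, 0.  ]))
1.15 [ 17. 170.] (array([ 0.0581, -0.0001,  0.0027]), array([0.03, 0.04, 0.  ]))
1.3 [ 31. 175.] (array([ 0.0715, -0.0001,  0.0075]), array([0.03, 0.04, 0.  ]))
1.45 [ 44. 178.] (array([ 0.084 , -0.0001,  0.0142]), array([0.03, 0.04, 0.  ]))
1.6 [ 59. 180.] (array([ 0.0954, -0.0001,  0.0228]), array([0.03, 0.04, 0.  ]))
1.75 [ 73. 179.] (array([ 1.054e-01, -1.000e-04,  3.300e-02]), array([0.03, 0.04, 0.  ]))
```

Contact is starting (-1.3 N). I'll follow the arc slowly, at about 6 mm per row.

```bash
python3 -m creep '[[0.006,0,0,0,0,0],[0.013,0,0,0,0,0],[0.02,0,0,0,0,0],[0.027,0,-0.001,0,0,0],[0.034,0,-0.001,0,0,0],[0.041,0,0,0,0,0],[0.047,0,0.001,0,0,0],[0.053,0,0.002,0,0,0]]'; python3 - <<'E'
from h import *
show()
p,d=env.read_camera("scene"); cv2.imwrite("pics/s3.png",cv2.resize(p[150:280,270:410],None,fx=4,fy=4,interpolation=cv2.INTER_CUBIC))
E
```

```text
clock: 6.6
tcp_pos: [0.5745, -0.0487, 0.1666]
orientation: [-0.051, 0.924, 0.132, 0.354]
wrist_force: [-1.1, -0.1, -0.4]
finger_gap: -0.0001
t 6.6 tcp reader mm [ 13.3  30.  166.6] rotvec err to tool(0) [-2.000e-02  4.195e+01  2.000e-02] F reader [-1.08  0.18 -0.43] gap -0.0001 q [-0.47 -0.04 -0.81  0.23  0.48  2.53]
```

View pics/s3.png

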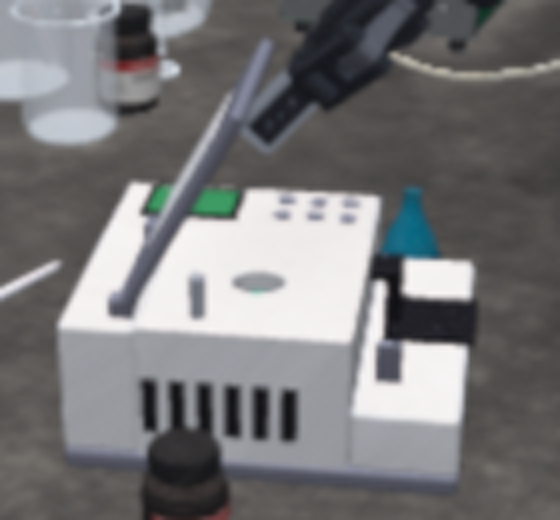

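The lid is at about 1.1 rad with the tip touching its underside near the edge (crop (255,130)), and the tab is back up. I'll continue past upright.

```bash
python3 -m creep '[[0.007,0,0.001,0,0,0],[0.013,0,0.003,0,0,0],[0.019,0,0.006,0,0,0],[0.025,0,0.009,0,0,0],[0.031,0,0.0125,0,0,0],[0.037,0,0.0165,0,0,0],[0.043,0,0.021,0,0,0],[0.048,0,0.0255,0,0,0]]'; python3 - <<'E'
from h import *
show()
E
python3 -m creep '[[0.051,0,0.029,0,0,0],[0.051,0,0.029,0,0,0],[0.051,0,0.029,0,0,0],[0.051,0,0.029,0,0,0],[0.051,0,0.029,0,0,0],[0.051,0,0.029,0,0,0],[0.051,0,0.029,0,0,0],[0.051,0,0.029,0,0,0]]' >/dev/null --help 2>/dev/null; true
```

```text
clock: 7.45
tcp_pos: [0.6254, -0.0338, 0.1795]
orientation: [-0.051, 0.924, 0.132, 0.354]
wrist_force: [-0.1, 0.9, 0.5]
finger_gap: 0.0003
t 7.45 tcp reader mm [ 66.3  29.9 179.5] rotvec err to tool(0) [-2.000e-02  4.196e+01  2.000e-02] F reader [0.17 0.84 0.53] gap 0.0003 q [-0.39  0.03 -0.71  0.22  0.43  2.61]
```

That second command was a mistake: its rows were written relative to the earlier pose. I'll check whether it was refused.

```bash
python3 - <<'E'
from h import *
show()
p,d=env.read_camera("scene"); cv2.imwrite("pics/s4.png",cv2.resize(p[150:280,270:410],None,fx=4,fy=4,interpolation=cv2.INTER_CUBIC))
E
```

```text
t 7.45 tcp reader mm [ 66.3  29.9 179.5] rotvec err to tool(0) [-2.000e-02  4.196e+01  2.000e-02] F reader [0.17 0.84 0.53] gap 0.0003 q [-0.39  0.03 -0.71  0.22  0.43  2.61]
```

View pics/s4.png

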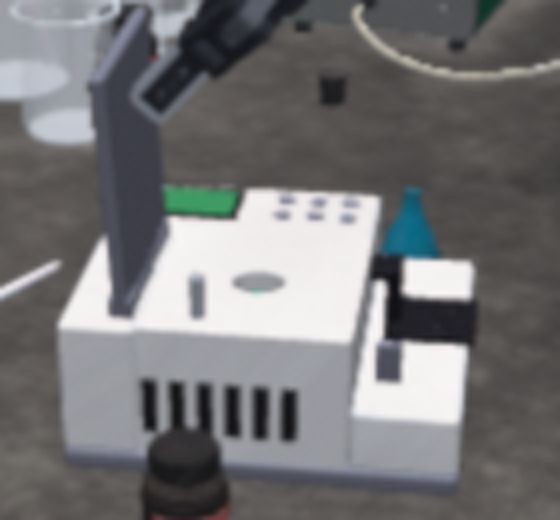

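The stray call was refused: the clock and pose haven't changed. The lid is just past upright, so I'll follow it gently toward the stop, then hold.

```bash
python3 -m creep '[[0.0025,0,0.003,0,0,0],[0.005,0,0.006,0,0,0],[0.0075,0,0.009,0,0,0],[0.01,0,0.012,0,0,0],[0.012,0,0.0145,0,0,0],[0.012,0,0.0145,0,0,0],[0.012,0,0.0145,0,0,0],[0.012,0,0.0145,0,0,0]]'; python3 - <<'E'
from h import *
show(); print(go([-60,30,230],42))
E
```

```text
clock: 8.3
tcp_pos: [0.6424, -0.0288, 0.1766]
orientation: [-0.051, 0.924, 0.132, 0.354]
wrist_force: [0.1, 0.2, -0.5]
finger_gap: 0.0
t 8.3 tcp reader mm [ 84.   30.  176.6] rotvec err to tool(0) [-1.000e-02  4.194e+01  3.000e-02] F reader [ 0.16  0.15 -0.49] gap 0.0 q [-0.36  0.06 -0.69  0.2   0.41  2.63]
(array([-7.14e-02,  1.00e-04, -1.36e-01]), array([ 0.02,  0.06, -0.02]))
```

```bash
python3 -m creep '[[-0.005,0,-0.01,0,0,0],[-0.014,0,-0.027,0,0,0],[-0.025,0,-0.047,0,0,0],[-0.036,0,-0.068,0,0,0],[-0.047,0,-0.09,0,0,0],[-0.058,0,-0.11,0,0,0],[-0.066,0,-0.125,0,0,0],[-0.071,0,-0.136,0,0,0]]'; python3 - <<'E'
from h import *
show()
for n in("scene","top"):
    p,d=env.read_camera(n); np.save(f"pics/{n}5.npy",d); cv2.imwrite(f"pics/{n}5.png",p)
    c=env.camera_params(n); W=cloud(d,c); Q=((W.reshape(-1,3)-O)@RR.as_matrix())*1000
    k=(abs(Q[:,1]-30)<45)&(Q[:,2]>130)&(Q[:,2]<206)&(Q[:,0]>50)&(Q[:,0]<130); q=Q[k]
    if len(q)>50: f=np.polyfit(q[:,2],q[:,0],1); print(n,len(q),"lid angle",np.pi/2+np.arctan(f[0]),"x at z=92",np.polyval(f,92))
a=cv2.resize(cv2.imread("pics/scene5.png")[130:290,260:420],(480,480)); b=cv2.resize(cv2.imread("pics/top5.png")[200:350,270:490],(704,480))[:,:310+60]
cv2.imwrite("pics/f5.png",cv2.resize(np.hstack([a,cv2.resize(cv2.imread("pics/top5.png")[195:355,265:495],(690,480))]),(800,328)))
E
```

```text
clock: 9.1
tcp_pos: [0.5031, -0.0693, 0.2309]
orientation: [-0.05, 0.924, 0.132, 0.355]
wrist_force: [0.6, -0.7, -0.7]
finger_gap: 0.0
t 9.1 tcp reader mm [-61.1  30.3 230.9] rotvec err to tool(0) [-0.07 41.97  0.07] F reader [ 0.42 -0.82 -0.73] gap 0.0 q [-0.63 -0.24 -0.77  0.53  0.56  2.38]
scene 646 lid angle 1.953634906988704 x at z=92 64.1640245361481
top 1608 lid angle 1.9675860796628297 x at z=92 63.24004858785891
```

View pics/f5.png

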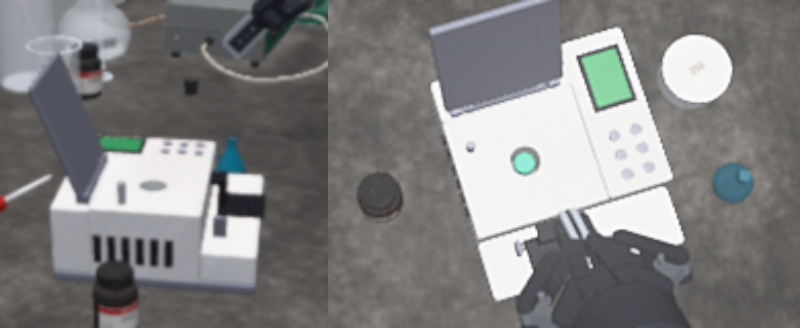

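The lid stands open on its stop, with both cameras measuring about 1.95–1.97 rad. The vial's teal cap is in the well. Before handing in I'll check the tab height and the bystanders numerically.

```bash
python3 - <<'E'
from h import *
c=env.camera_params("scene")
for i in(0,5):
    W=cloud(np.load(f"pics/scene{i}.npy"),c); p=cv2.imread(f"pics/scene{i}.png"); Q=((W.reshape(-1,3)-O)@RR.as_matrix())*1000
    k=(p.reshape(-1,3).max(1)<90)&(abs(Q[:,0]+92)<9)&(abs(Q[:,1]-32)<16)&(Q[:,2]>55); print("pad z",np.median(Q[k][:,2]),k.sum())
a,b=[cv2.imread(f"pics/top{i}.png") for i in(0,5)]
for n,(x,y,r) in dict(tin=(445,229,22),bulb=(463,284,14),bottle=(290,291,16)).items():
    A=np.float32(cv2.cvtColor(a[y-r:y+r,x-r:x+r],6));B=np.float32(cv2.cvtColor(b[y-r:y+r,x-r:x+r],6)); print(n,cv2.phaseCorrelate(A,B),abs(A-B).mean())
show(); env.hand_in(); print("handed in")
E
```

```text
pad z 76.2475155327505 64
pad z 256.36716325803377 174
tin ((0.47688331204180656, 0.5498467749930285), 1.0097829748083045) 3.5216942
bulb ((0.024521671230843367, -0.05992762312397382), 0.9790363311767578) 5.395408
bottle ((0.05322006159806314, 0.08829715658003323), 0.9589352840557694) 3.4628906
t 9.2 tcp reader mm [-60.7  29.7 231.3] rotvec err to tool(0) [-0.12 42.    0.11] F reader [ 1.28 -0.7   0.18] gap 0.0001 q [-0.63 -0.24 -0.77  0.53  0.55  2.38]
the job is handed in; nothing more can be done
handed in
```

The reader is open and the job is handed in. I pressed the tab with the shut fingers until the lid sprang up, with about 6 N at the wrist. Then I withdrew, so the tab could rise, and pushed the lid from under its front edge past upright to its stop. Last, I moved the arm clear, at about 9 s on the clock.

**Last checks:**
- **Lid:** both cameras measured it fully open, at 1.95 and 1.97 rad against a stop of 1.95.
- **Vial:** its cap is visible in the well.
- **Bystanders:** the bottle and bulb shifted less than 0.1 px between the first and last top views. The tin read about 0.5 px (about 1 mm); it looks unmoved, and the arm was never near it.
- **Tab (check failed):** my final height measurement picked up the gripper in front of the pad (z 256 mm), so it says nothing about the tab. That the tab is back up rests only on the pictures taken after I withdrew, where it looks as it did at the start.

**Other problems:**
- **Tilt not reached:** my first tilt to 55° ran a joint close to its range limit and left the tool about 35 mm off, in free space. I continued at 42°.
- **Mistyped move:** one command was written by mistake and refused; the clock and pose did not change.

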